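# Service-reset the gearbox test bench controller

### The arm

A 6-joint arm with a two-finger parallel gripper is mounted at the origin on the work surface. World frame = base frame: x ahead of the robot, y to its left, z up, the work surface at z = 0. Lengths are in mm, angles in degrees, forces in N, time in s.
With the tool pointing down it reaches from about 325 to 1000 mm from the base axis. Payload 5.1 kg.
Tool frame: the origin (TCP) lies on the mounting face of the last link; the fingertips stand 173 mm ahead of it and the grasp point (between the pads) lies 155 mm ahead of it; z points along the fingers, y is the line along which they close (so a half turn about z gives the same grasp; the last joint's range is limited). The gripper opens to 85 mm and grips with 20 to 120 N. Pads are 22 mm wide; open, the fingers measure 114 mm over their backs; the gripper's body (76 mm by 85 mm) begins 54 mm behind the grasp point. The pads swing forward as they close: fully open they stand 13 mm farther back than shut.
Start: joints at [-73.201, 7.093, 94.555, -0, 78.352, -4.733], TCP at [238.529, -604.641, 404.722] pointing down, gripper open.
Joint ranges: [-149.61, 149.61], [-58.7, 133.49], [1.44, 155.28], [-77.14, 257.14], [18.33, 153.61], [-166.67, 166.67]. Speed limits (degrees/s): [147.25, 147.25, 180, 180, 180, 180].

### API

Orientations are given as a 3x3 rotation matrix whose columns are the frame's x, y, z axes.
In Python, from bench import status, viewer, job_done, spot_in, cut_out, place_of gives the robot as it stands.
- The arm moves only by the shell command python3 -m handwheel 'ROWS'. ROWS is JSON, a list of rows, each a list of 3 entries, a list of its own where there are three numbers: the shift along the tool's x, y, z in units of 40 mm (1.0 is 40 mm), then the turn about the tool's z in units of 6 degrees (1.0 is 6 degrees), then the closure, from -1 (fully open) to 1 (shut). In form: [[[tx, ty, tz], spin, grip], ...]. A call has exactly 10 rows; each row is the pose to reach, as a shift and turn from the pose commanded when the call began, along the tool's axes at that moment; what a row does not reach only later rows make up. A row lasts 1/12 s, in which the tool goes at most 41.7 mm and 7.16 degrees, less where a joint would pass 70% of its speed; a pose out of reach is approached as far as the arm can. A call with a gripper value outside its range is refused whole. The fingers move at their own pace and stop on an object; the grip force is fixed at half the most. Time passes only in rows, so rows that repeat a pose let the fingers close, or fill a call up. It gives the time, the measured TCP pose, the force, the opening and the grip force at its end, in the units of the state.
- status.get_obs(): the state, without advancing time (a new reading comes with each control period).
- viewer.grab_frame(name): name is "side" or "top" or "wrist"; returns a dict with "color" (384x512x3 uint8, red, green, blue), "fx", "fy", "cx", "cy" (pixels), "R" (3x3) and "t" (3): a world point X has camera coordinates R X + t. Camera axes: x right, y down, z forward; pixel columns grow to the right and rows downward; lengths in mm; the calibration is good to about 2 mm. A picture is of the moment at which its call begins. There is no depth.
- job_done(): hands the job in; it is judged then, once.
Trained networks look in the newest picture that a camera, given by its name, has taken for a name from the list of things; names that differ only in an ending like _2 or _b are one class to them, and where a whole thing is asked for, a point or a joint stands for the part that bears it (a point fixed in the world has none). Each returns a list of dicts, best first, with "score" (0 to 1); they miss things now and then, are a little off and sometimes report something else, mostly with a low value. They report only what shows in the picture. A call takes as long as a camera call. They do not tell look-alikes from the thing itself.
- spot_in(query, camera): "point" ([x, y, z] in mm, in world coordinates, good to about 4 mm: the middle of the surface that is visible of it).
- cut_out(query, camera): "pixels" (384x512 bool, what is visible of it).
- place_of(query, camera): "point" ([x, y, z] in mm, in world coordinates, good to about 4 mm: a listed point, or the origin of a listed thing).
The state is a dict: "time_s": time; "qpos": joint angles; "dq": joint speeds; "tau": joint torques, N m; "tcp_pos": TCP position; "tool_rot": TCP orientation; "wrist_force": force on the tool from outside, world axes, zero at the start; "ft_torque": the same for the moment, N m; "width": finger opening in mm; "grip_force": force on a finger pad.
Only numpy, scipy, OpenCV 4.12 (cv2) and the standard library are available. Lean on these libraries where they do the work, as an engineer would, in place of code of your own. Each camera call takes 0.05 s, during which the arm holds its last target. There are 200 camera calls.

### The job

Put the gearbox tester into service reset: press the yellow, then the blue, then the green key on the grey console, each fully down and let up again before the next, never the red one; then, with the orange-handled stylus from the stand, reach through the white-rimmed hole, push the red reset button at its bottom all the way down and finish still holding the stylus in the gripper with the button held down. Leave the can, the bearing and the hammer where they are.

Things in the scene. Friction and masses are not known exactly. Their poses are not given: they have to be found in the camera images.
- console: grey box-shaped controller of a gearbox test bench, fixed to the bench, 200 (its x) x 270 (its y) x 70 mm high; origin at the centre of its underside, x away from the robot at yaw 0, z up. Four round keys stand in a row on its top, 50 mm from its centre towards the robot (its x = -50, y = -90, -30, 30, 90 mm; which colour is at which place changes). In the far part of the top are a black-framed green display (flat) and, at its x = 50, y = 75 mm, the white-rimmed reset hole
- reset_hole (a point): centre of the mouth of the reset hole, level with the console's top (70 mm above the bench): a straight vertical round hole 22 mm in diameter and 45 mm deep, with a white rim 33 mm across outside and 2 mm proud
- reset_button (a joint): how far the red reset button at the bottom of the reset hole is pressed, m: 0 up, 0.006 at its stop. Its round flat top is 16 mm across and lies 30 mm below the hole's mouth (40 mm above the bench) when up. It moves straight down; the spring needs about 2 N to start and 5.4 N to reach the stop, and pushes it up again when let go
- stand: square aluminium block 70 x 70 x 65 mm high, fixed to the bench, origin at the centre of its underside; the stylus stands in the 11 mm hole in the middle of its top
- stylus: service stylus, loose, 40 to 85 g, standing upright in the stand, tip down: a straight steel shaft 8 mm in diameter and 60 mm long, flat-ended, then a round orange handle 18 mm in diameter and 80 mm long with two black bands. Origin at the centre of the shaft's tip, z up along the stylus to the handle; the handle spans z = 60 to 140 mm. The handle's shoulder rests on the stand's top, so the tip begins 5 mm above the bench and must be raised 60 mm to leave the stand
- stylus_handle (a point): point on the stylus axis 100 mm above its tip, the middle of the handle, a good place to grip
- paint_can: bystander: steel can with a paper label, 80 mm in diameter, 100 mm high, loose; origin at the centre of its underside
- bearing: bystander: steel bearing ring lying flat, 72 mm outside, 20 mm high, loose; origin at the centre of its underside
- hammer: bystander: hammer with a wooden handle lying behind the console, 280 mm long along its x, loose; origin under the middle of its length
- key_yellow (a joint): how far the yellow key is pressed, m: 0 up, 0.006 at its stop; it moves straight down on a spring (1.5 N to start, 5 N at the stop) and comes up when let go
- key_yellow_top (a point): centre of the top of the yellow key's round cap, 28 mm in diameter, 92 mm above the bench when up; the cap stands 10 mm proud of its black collar (44 mm across), which is 12 mm high on the console; keys stand 60 mm apart
- key_blue (a joint): how far the blue key is pressed, m: 0 up, 0.006 at its stop; it moves straight down on a spring (1.5 N to start, 5 N at the stop) and comes up when let go
- key_blue_top (a point): centre of the top of the blue key's round cap, 28 mm in diameter, 92 mm above the bench when up; the cap stands 10 mm proud of its black collar (44 mm across), which is 12 mm high on the console; keys stand 60 mm apart
- key_green (a joint): how far the green key is pressed, m: 0 up, 0.006 at its stop; it moves straight down on a spring (1.5 N to start, 5 N at the stop) and comes up when let go
- key_green_top (a point): centre of the top of the green key's round cap, 28 mm in diameter, 92 mm above the bench when up; the cap stands 10 mm proud of its black collar (44 mm across), which is 12 mm high on the console; keys stand 60 mm apart
- key_red (a joint): how far the red key is pressed, m: 0 up, 0.006 at its stop; it moves straight down on a spring (1.5 N to start, 5 N at the stop) and comes up when let go
- key_red_top (a point): centre of the top of the red key's round cap, 28 mm in diameter, 92 mm above the bench when up; the cap stands 10 mm proud of its black collar (44 mm across), which is 12 mm high on the console; keys stand 60 mm apart
Things that resemble listed ones, but are neither listed nor needed, are in the scene too. What is shaped like the stylus but purple or turquoise is not meant.

How it is judged (in metres and radians):
On the way, in this order (a step that is already met when the one before it is completed fails the run):
1. the yellow key pressed well down, the other keys up (value of joint key_yellow above 0.004 m and value of joint each of key_blue, key_green, key_red below 0.002 m), for 0.05 s.
2. the blue key pressed well down, the other keys up (value of joint key_blue above 0.004 m and value of joint each of key_yellow, key_green, key_red below 0.002 m), for 0.05 s.
3. the green key pressed well down, the other keys up (value of joint key_green above 0.004 m and value of joint each of key_yellow, key_blue, key_red below 0.002 m), for 0.05 s.
At the end, for the whole second after the job is handed in: the gripper holds the stylus (over 2 N) with its tip in the reset hole, more than 30 mm below the mouth, pressing on the console's reset button (over 1.5 N), which is more than 4 of its 6 mm down; the fingers do not rest on the console, and all four keys are up (under 2 mm) (value of joint reset_button above 0.004 m and contact force between stylus and console above 1.5 N and contact force between stylus and the fingers above 2 N and contact force between the fingers and console below 0.5 N and z of stylus in the frame of reset_hole below -0.03 m and horizontal distance between stylus and reset_hole below 0.011 m and value of joint each of key_yellow, key_blue, key_green, key_red below 0.002 m); the arm keeps its last pose, push and grip.
It fails at once if the red key on the console's top is pressed (over 3 mm) (value of joint key_red above 0.003 m).
It fails at once if the can is moved more than 20 mm (distance of paint_can from where it was at the start of the episode above 0.02 m).
It fails at once if the bearing is moved more than 20 mm (distance of bearing from where it was at the start of the episode above 0.02 m).
It fails at once if the hammer is moved more than 20 mm (distance of hammer from where it was at the start of the episode above 0.02 m).
It also fails if it takes over 64 s, if anything falls off the work surface, if the arm or the gripper's body presses on something with over 40 N, if the wrist force passes 120 N, or if a joint passes its speed limit or range.

## Working session

There is one attempt and no reset: what is moved stays moved. The work goes in short steps, Python scripts to look and compute and a shell command to move; the robot and the scene stay as the last step left them, time stands still between calls to the robot, and variables do not carry over. Pictures are saved under pics/ and viewed, at most 10 in all, crops included, and the job is handed in when it is done.

```bash
mkdir -p pics; python3 - <<'E'
from bench import status, viewer, spot_in, place_of
import cv2, numpy as np
o=status.get_obs(); print(o['time_s'],o['tcp_pos'],np.round(o['tool_rot'],3).tolist(),o['width'],o['wrist_force'])
ims=[]
for c in ['top','side']:
    f=viewer.grab_frame(c); cv2.imwrite(f'pics/{c}0.png',f['color'][:,:,::-1]); 
    for q in ['console','reset_hole','key_yellow_top','key_blue_top','key_green_top','key_red_top','stylus','stylus_handle','stand','paint_can','bearing','hammer']:
        print(c,q,[(np.round(d['point']).tolist(),round(d['score'],2)) for d in place_of(q,c)[:4]])
E
```

```text
0.0 [ 238.46182329 -604.41353435  403.44949707] [[0.93, 0.367, -0.001], [0.367, -0.93, 0.002], [0.0, -0.002, -1.0]] 85.48192562786971 [0.01993063 0.37760318 0.36408476]
top console [([511.0, 41.0, -3.0], 0.71)]
top reset_hole [([573.0, 109.0, 71.0], 0.57)]
top key_yellow_top [([462.0, 20.0, 93.0], 0.48)]
top key_blue_top [([467.0, 83.0, 93.0], 0.61)]
top key_green_top [([447.0, -38.0, 92.0], 0.62)]
top key_red_top [([476.0, 142.0, 92.0], 0.53)]
top stylus [([455.0, -315.0, 0.0], 0.66), ([537.0, -284.0, 4.0], 0.6), ([618.0, -316.0, 0.0], 0.47)]
top stylus_handle [([458.0, -314.0, 95.0], 0.67), ([538.0, -280.0, 109.0], 0.48), ([623.0, -313.0, 96.0], 0.44)]
top stand [([534.0, -282.0, -2.0], 0.87)]
top paint_can [([564.0, 303.0, -3.0], 0.88)]
top bearing [([717.0, 296.0, 2.0], 0.95)]
top hammer [([756.0, -45.0, 3.0], 0.95), ([449.0, -39.0, 91.0], 0.38)]
side console [([512.0, 41.0, -1.0], 0.94)]
side reset_hole [([573.0, 116.0, 73.0], 0.97)]
side key_yellow_top [([460.0, 20.0, 90.0], 0.53), ([541.0, -286.0, 103.0], 0.16)]
side key_blue_top [([538.0, -280.0, 102.0], 0.58), ([470.0, 75.0, 93.0], 0.45)]
side key_green_top [([450.0, -37.0, 94.0], 0.41)]
side key_red_top [([480.0, 142.0, 94.0], 0.61)]
side stylus [([537.0, -280.0, 7.0], 0.72), ([620.0, -312.0, 0.0], 0.72), ([455.0, -317.0, 1.0], 0.51)]
side stylus_handle [([623.0, -315.0, 99.0], 0.71), ([539.0, -283.0, 102.0], 0.6), ([461.0, -315.0, 98.0], 0.6)]
side stand [([537.0, -275.0, -3.0], 0.83)]
side paint_can [([565.0, 303.0, -2.0], 0.8)]
side bearing [([713.0, 294.0, -2.0], 0.74)]
side hammer [([753.0, -48.0, 1.0], 0.95), ([468.0, 75.0, 89.0], 0.57)]
```

View pics/top0.png

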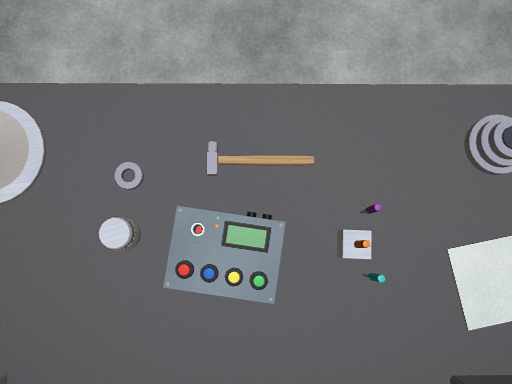

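View pics/side0.png

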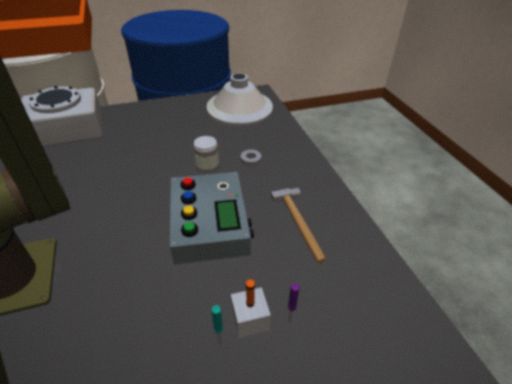

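The pictures show keys along the row as red (185,270), blue (209,273), yellow (234,277) and green (259,281). The orange stylus is in the stand at (364,244), and the hole is at (197,229). I'll fit the console pose and work out the move to yellow.

```bash
cat > h.py <<'E'
import numpy as np
from bench import status
def togo(p, grasp=155):  # shift in tool units to bring point 'grasp' mm ahead of TCP to p
    o=status.get_obs(); R=np.array(o['tool_rot']); t=np.array(o['tcp_pos'])+R[:,2]*grasp
    return np.round(R.T@(np.array(p)-t)/40,2).tolist()
def pix(f,p):
    c=f['R']@np.array(p,float)+f['t']; return np.array([f['fx']*c[0]/c[2]+f['cx'],f['fy']*c[1]/c[2]+f['cy']])
E
python3 - <<'E'
from h import *
from bench import viewer
import cv2
from scipy.optimize import least_squares
hs={'red':((170,10),90),'blue':((105,125),30),'yellow':((20,35),-30),'green':((50,80),-90)}
approx={'red':[(185,270),(188,183)],'blue':[(209,273),(189,197)],'yellow':[(234,277),(189,211)],'green':[(259,281),(189,228)]}
obs=[]
F=[]
for i,c in enumerate(['top','side']):
    f=viewer.grab_frame(c);F.append(f);hsv=cv2.cvtColor(f['color'],cv2.COLOR_RGB2HSV)
    f['R']=np.array(f['R']);f['t']=np.array(f['t'])
    for k,((a,b),y) in hs.items():
        h=hsv[...,0].astype(int); m=((h>=a)&(h<=b) if a<b else (h>=a)|(h<=b))&(hsv[...,1]>130)
        u,v=approx[k][i]; w=np.zeros_like(m); w[v-12:v+13,u-12:u+13]=1
        ys,xs=np.nonzero(m&w); obs.append((i,k,y,np.array([xs.mean(),ys.mean()]),len(xs)))
def key(p,y): 
    c,s=np.cos(p[2]),np.sin(p[2]); return [p[0]-50*c-y*s,p[1]-50*s+y*c,89]
def res(p): return np.concatenate([pix(F[i],key(p,y))-uv for i,k,y,uv,n in obs])
r=least_squares(res,[511,41,-.16]);p=r.x
print(p[:2],np.degrees(p[2]),np.round(r.fun,1),[o[4] for o in obs])
for k in ['yellow','blue','green','red']: print(k,np.round(key(p,hs[k][1]),1))
c,s=np.cos(p[2]),np.sin(p[2]);print('hole',p[0]+50*c-75*s,p[1]+50*s+75*c)
k=key(p,-30);k[2]=115;print('togo yellow',togo(k,173))
E
```

```text
[512.9067059   41.16782312] -8.674370575963533 [ 0.5 -0.5  0.6 -0.4  0.5 -0.3  0.7 -0.8 -0.6 -1.1 -0.8 -0.5 -0.8 -0.6
 -0.8 -0.8] [118, 112, 114, 98, 88, 93, 99, 101]
yellow [459.   19.1  89. ]
blue [468.   78.4  89. ]
green [449.9 -40.3  89. ]
red [477.1 137.7  89. ]
hole 573.6461759416612 107.7690001300125
togo yellow [10.85, -12.48, 2.92]
```

```bash
python3 -m handwheel '[[[0.6,-0.7,0],0,1],[[1.2,-1.4,0],0,1],[[1.8,-2.1,0],0,1],[[2.4,-2.8,0],0,1],[[3.0,-3.5,0],0,1],[[3.6,-4.2,0],0,1],[[4.2,-4.9,0],0,1],[[4.8,-5.6,0],0,1],[[5.4,-6.2,0],0,1],[[6.0,-6.9,0],0,1]]'
python3 -m handwheel '[[[0.6,-0.7,0],0,1],[[1.2,-1.4,0],0,1],[[1.8,-2.1,0],0,1],[[2.4,-2.8,0],0,1],[[3.0,-3.5,0],0,1],[[3.6,-4.2,0],0,1],[[4.2,-4.9,0.4],0,1],[[4.7,-5.4,1.2],0,1],[[4.85,-5.58,2.0],0,1],[[4.85,-5.58,2.4],0,1]]'
python3 -c "
from h import *
print(togo([459,19.1,92],173),status.get_obs()['time_s'])"
```

```text
time_s: 2.23
tcp_pos: [360.7, -258.3, 405.0]
tool_rot: [[0.93, 0.366, 0.001], [0.366, -0.93, -0.001], [0.0, 0.001, -1.0]]
wrist_force: [0.2, -0.4, 0.2]
width: -0.1
grip_force: 0.0
time_s: 3.07
tcp_pos: [458.3, 21.3, 305.1]
tool_rot: [[0.929, 0.371, -0.004], [0.371, -0.929, 0.001], [-0.004, -0.002, -1.0]]
wrist_force: [0.2, -0.7, -0.7]
width: 0.1
grip_force: 0.0
[0.02, 0.07, 1.0] 3.0667
```

```bash
python3 -m handwheel '[[[0.02,0.05,0.3],0,1],[[0.02,0.05,0.6],0,1],[[0.02,0.05,0.8],0,1],[[0.02,0.05,0.9],0,1],[[0.02,0.05,0.95],0,1],[[0.02,0.05,1.0],0,1],[[0.02,0.05,1.05],0,1],[[0.02,0.05,1.05],0,1],[[0.02,0.05,1.05],0,1],[[0.02,0.05,1.05],0,1]]'
python3 -c "
from h import *
print(togo([459,19.1,92],173),status.get_obs()['time_s'])"
```

```text
time_s: 3.9
tcp_pos: [460.6, 17.4, 267.2]
tool_rot: [[0.93, 0.367, 0.001], [0.367, -0.93, -0.0], [0.001, 0.0, -1.0]]
wrist_force: [-1.0, -0.7, 0.1]
width: -0.0
grip_force: 0.0
[-0.03, -0.06, 0.05] 3.9
```

```bash
python3 -m handwheel '[[[-0.03,-0.05,0.05],0,1],[[-0.03,-0.05,0.1],0,1],[[-0.03,-0.05,0.13],0,1],[[-0.03,-0.05,0.16],0,1],[[-0.03,-0.05,0.18],0,1],[[-0.03,-0.05,0.2],0,1],[[-0.03,-0.05,0.2],0,1],[[-0.03,-0.05,0.2],0,1],[[-0.03,-0.05,0.2],0,1],[[-0.03,-0.05,0.2],0,1]]'
```

```text
time_s: 4.73
tcp_pos: [459.0, 18.9, 259.4]
tool_rot: [[0.93, 0.367, 0.001], [0.367, -0.93, 0.0], [0.001, 0.0, -1.0]]
wrist_force: [-1.6, 0.4, 6.5]
width: 0.0
grip_force: 3.1
```

```bash
python3 -m handwheel '[[[0,0,0.03],0,1],[[0,0,0.03],0,1],[[0,0,-0.4],0,1],[[0,0,-0.8],0,1],[[0.38,-0.65,-0.8],0,1],[[0.75,-1.3,-0.8],0,1],[[0.75,-1.3,-0.8],0,1],[[0.75,-1.3,-0.5],0,1],[[0.75,-1.3,-0.25],0,1],[[0.75,-1.3,-0.2],0,1]]'
python3 -m handwheel '[[[0,0,0.05],0,1],[[0,0,0.1],0,1],[[0,0,0.13],0,1],[[0,0,0.16],0,1],[[0,0,0.18],0,1],[[0,0,0.2],0,1],[[0,0,0.22],0,1],[[0,0,0.23],0,1],[[0,0,0.23],0,1],[[0,0,0.23],0,1]]'
```

```text
time_s: 5.57
tcp_pos: [466.3, 77.7, 263.5]
tool_rot: [[0.93, 0.366, -0.005], [0.366, -0.93, -0.0], [-0.004, -0.001, -1.0]]
wrist_force: [-1.2, 1.1, 2.6]
width: -0.4
grip_force: 1.2
time_s: 6.4
tcp_pos: [467.8, 78.0, 259.3]
tool_rot: [[0.93, 0.367, -0.0], [0.367, -0.93, -0.001], [-0.001, 0.001, -1.0]]
wrist_force: [-7.3, -2.2, 12.5]
width: 0.2
grip_force: 6.5
```

```bash
python3 - <<'E'
from bench import viewer
import cv2
f=viewer.grab_frame('side'); cv2.imwrite('pics/s1.png',cv2.resize(f['color'][150:280,130:300,::-1],None,fx=4,fy=4))
E
```

```text
(no output)
```

View pics/s1.png

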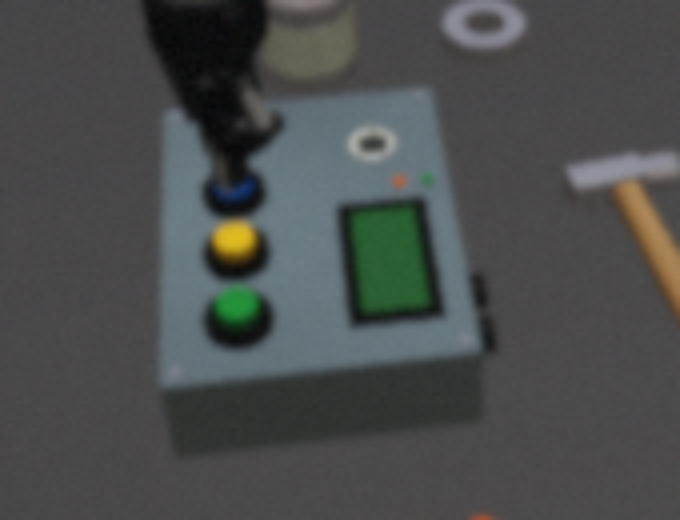

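The picture shows the closed fingers centred on the blue key (235,190 in the crop), which is down, with yellow and green up. Next is green.

```bash
python3 -m handwheel '[[[0,0,-0.4],0,1],[[0,0,-0.9],0,1],[[-0.4,0.65,-0.9],0,1],[[-0.8,1.3,-0.9],0,1],[[-1.2,2.0,-0.9],0,1],[[-1.5,2.59,-0.9],0,1],[[-1.5,2.59,-0.9],0,1],[[-1.5,2.59,-0.6],0,1],[[-1.5,2.59,-0.35],0,1],[[-1.5,2.59,-0.25],0,1]]'
python3 -m handwheel '[[[0,0,0.05],0,1],[[0,0,0.1],0,1],[[0,0,0.13],0,1],[[0,0,0.16],0,1],[[0,0,0.18],0,1],[[0,0,0.2],0,1],[[0,0,0.22],0,1],[[0,0,0.24],0,1],[[0,0,0.25],0,1],[[0,0,0.25],0,1]]'
python3 -c "
from h import *
print(togo([538,-281.5,250],155),status.get_obs()['time_s'])"
```

```text
time_s: 7.28
tcp_pos: [448.9, -39.3, 264.8]
tool_rot: [[0.93, 0.368, -0.003], [0.368, -0.93, 0.001], [-0.003, -0.002, -1.0]]
wrist_force: [-1.8, -1.3, 1.0]
width: 0.0
grip_force: 0.9
time_s: 8.12
tcp_pos: [450.2, -40.0, 259.3]
tool_rot: [[0.93, 0.367, 0.0], [0.367, -0.93, 0.001], [0.001, -0.001, -1.0]]
wrist_force: [-5.7, 4.3, 12.5]
width: -0.1
grip_force: 6.3
[-0.17, 6.42, -3.65] 8.1167
```

```bash
python3 -m handwheel '[[[0,0,-0.7],0,1],[[0,0,-1.5],0,0],[[0,0,-2.3],0,-1],[[0,0.6,-3.0],0,-1],[[0,1.4,-3.5],0,-1],[[0,2.3,-3.65],0,-1],[[0,3.2,-3.65],0,-1],[[-0.1,4.1,-3.65],0,-1],[[-0.15,5.0,-3.65],0,-1],[[-0.17,5.5,-3.65],0,-1]]'
python3 - <<'E'
from h import *
from bench import viewer
import cv2
from scipy.optimize import least_squares
o=[]
for c in ['top','side','wrist']:
    f=viewer.grab_frame(c);hsv=cv2.cvtColor(f['color'],cv2.COLOR_RGB2HSV)
    if c=='wrist': cv2.imwrite('pics/w1.png',f['color'][:,:,::-1])
    m=((hsv[...,0]<16)&(hsv[...,1]>160)&(hsv[...,2]>90)).astype(np.uint8)
    n,l,s,ce=cv2.connectedComponentsWithStats(m)
    # predicted handle middle
    p=pix(f,[538,-281.5,105]); 
    print(c,np.round(p),[(s[i].tolist(),ce[i].round(1).tolist()) for i in range(1,n) if s[i][4]>25])
E
```

```text
time_s: 8.95
tcp_pos: [524.5, -250.7, 402.9]
tool_rot: [[0.931, 0.365, 0.0], [0.365, -0.931, -0.002], [-0.0, 0.002, -1.0]]
wrist_force: [0.9, 0.5, 0.2]
width: 85.3
grip_force: 0.0
top [361. 242.] [([178, 264, 12, 12, 114], [183.5, 269.4])]
side [250. 293.] [([57, 0, 31, 15, 245], [76.1, 4.9]), ([183, 178, 10, 7, 57], [187.2, 181.1]), ([246, 279, 9, 9, 62], [250.0, 283.4]), ([247, 290, 6, 14, 67], [250.0, 296.6])]
wrist [294. 185.] [([285, 172, 20, 21, 240], [292.5, 181.3]), ([290, 189, 21, 21, 310], [300.1, 200.1])]
```

View pics/w1.png

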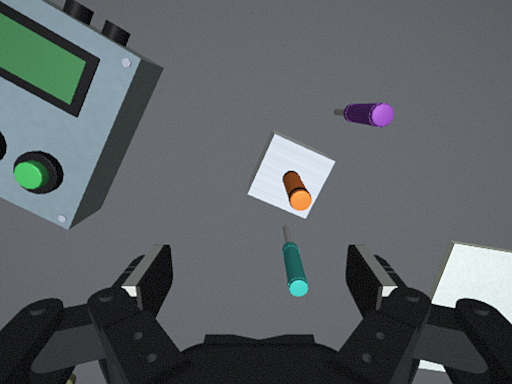

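The wrist view shows the orange handle's top disc at (300,201), with the stand around it. Turquoise (298,288) and purple (381,114) are clear to the sides. I'll refine the axis position.

```bash
python3 - <<'E'
from h import *
from bench import viewer
from scipy.optimize import least_squares
w=viewer.grab_frame('wrist');s=viewer.grab_frame('side')
for f,uv,z in [(w,(300.3,201),145),(w,(290.5,177),68),(s,(250,283),143)]:
    r=least_squares(lambda p:pix(f,[p[0],p[1],z])-uv,[538,-281]); print(r.x.round(1))
r=least_squares(lambda p:np.r_[pix(w,[p[0],p[1],145])-(300.3,201), pix(s,[p[0],p[1],107])-(250,289)],[538,-281]); print(r.x,r.fun)
print(togo([*r.x,105]))
E
```

```text
[ 535.6 -281.4]
[ 537.  -280.8]
[ 538.1 -282.5]
[ 536.31265059 -280.54860787] [-0.6299089  -1.15932708 -1.15241346  3.47148402]
[-0.02, 0.9, 3.57]
```

```bash
python3 -m handwheel '[[[-0.01,0.5,0],0,-1],[[-0.01,0.92,0],0,-1],[[-0.01,0.92,0.5],0,-1],[[-0.01,0.92,1.2],0,-1],[[-0.01,0.92,1.9],0,-1],[[-0.01,0.92,2.5],0,-1],[[-0.01,0.92,3.0],0,-1],[[-0.01,0.92,3.35],0,-1],[[-0.01,0.92,3.57],0,-1],[[-0.01,0.92,3.57],0,-1]]'
python3 -m handwheel '[[[0,0,0],0,-1],[[0,0,0],0,0.3],[[0,0,0],0,1],[[0,0,0],0,1],[[0,0,0],0,1],[[0,0,0],0,1],[[0,0,0],0,1],[[0,0,0],0,1],[[0,0,0],0,1],[[0,0,0],0,1]]'
```

```text
time_s: 10.03
tcp_pos: [536.7, -280.6, 258.7]
tool_rot: [[0.93, 0.368, -0.003], [0.368, -0.93, 0.002], [-0.002, -0.003, -1.0]]
wrist_force: [-0.4, 0.9, -0.0]
width: 85.6
grip_force: 0.0
time_s: 10.87
tcp_pos: [537.4, -281.8, 261.3]
tool_rot: [[0.93, 0.367, 0.001], [0.367, -0.93, -0.0], [0.0, 0.001, -1.0]]
wrist_force: [-0.4, 0.9, 4.0]
width: 16.6
grip_force: 58.4
```

```bash
python3 -m handwheel '[[[0,0,-0.2],0,1],[[0,0,-0.5],0,1],[[0,0,-0.9],0,1],[[0,0,-1.3],0,1],[[0,0,-1.7],0,1],[[0,0,-2.1],0,1],[[0,0,-2.5],0,1],[[0,0,-2.75],0,1],[[0.25,-0.5,-2.75],0,1],[[0.5,-1.0,-2.75],0,1]]'
python3 -m handwheel '[[[0.3,-0.6,0],0,1],[[0.7,-1.3,0],0,1],[[1.1,-2.1,0],0,1],[[1.5,-2.9,0],0,1],[[1.9,-3.7,0],0,1],[[2.3,-4.5,0],0,1],[[2.7,-5.2,0],0,1],[[3.1,-5.9,0],0,1],[[3.4,-6.4,0],0,1],[[3.6,-6.8,0],0,1]]'
python3 - <<'E'
from h import *
from bench import viewer, spot_in, place_of
import cv2
f=viewer.grab_frame('wrist');cv2.imwrite('pics/w2.png',f['color'][:,:,::-1])
for c in ['wrist','top','side']:
    if c!='wrist': viewer.grab_frame(c)
    for q in ['reset_hole','stylus']: print(c,q,[(np.round(d['point']).tolist(),round(d['score'],2)) for d in place_of(q,c)[:3]])
print(togo([573.6,107.8,200]), pix(f,[573.6,107.8,72]),status.get_obs()['wrist_force'])
E
```

```text
time_s: 11.7
tcp_pos: [541.2, -237.5, 372.6]
tool_rot: [[0.931, 0.365, 0.002], [0.365, -0.931, -0.001], [0.002, 0.002, -1.0]]
wrist_force: [0.5, -0.3, -1.1]
width: 16.5
grip_force: 58.6
time_s: 12.53
tcp_pos: [575.2, 70.9, 371.1]
tool_rot: [[0.93, 0.369, 0.0], [0.369, -0.93, 0.0], [0.0, -0.0, -1.0]]
wrist_force: [0.2, -0.9, -1.0]
width: 16.8
grip_force: 58.7
wrist reset_hole [([570.0, 107.0, 73.0], 0.94)]
wrist stylus [([458.0, -315.0, -3.0], 0.48)]
top reset_hole [([575.0, 110.0, 71.0], 0.83)]
top stylus [([453.0, -314.0, -2.0], 0.66)]
side reset_hole [([572.0, 109.0, 70.0], 0.82)]
side stylus [([458.0, -317.0, 3.0], 0.76), ([619.0, -318.0, -2.0], 0.69), ([576.0, 67.0, 119.0], 0.6)]
[0.33, -0.95, 0.39] [219.86293136 173.56909405] [-0.37005738 -0.99350714 -0.06350607]
```

View pics/w2.png

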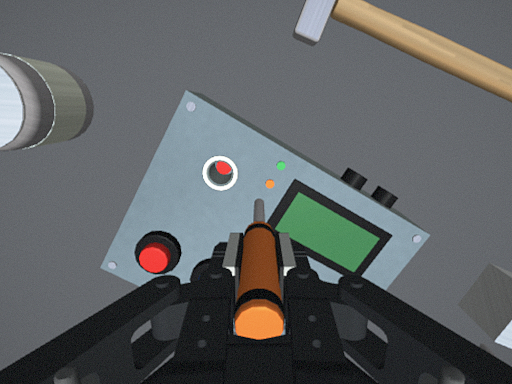

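The wrist view shows the rim at (220,173), which agrees with the prediction of (219.9,173.6). The stylus is held straight, with its tip at (260,202). I'll align above the hole and check the tip.

```bash
python3 -m handwheel '[[[0.1,-0.3,0],0,1],[[0.2,-0.6,0],0,1],[[0.33,-0.95,0],0,1],[[0.33,-0.95,0.1],0,1],[[0.33,-0.95,0.3],0,1],[[0.33,-0.95,0.5],0,1],[[0.33,-0.95,0.65],0,1],[[0.33,-0.95,0.65],0,1],[[0.33,-0.95,0.65],0,1],[[0.33,-0.95,0.65],0,1]]'
python3 - <<'E'
from h import *
from bench import viewer
import cv2
f=viewer.grab_frame('wrist');cv2.imwrite('pics/w3.png',cv2.resize(f['color'][130:280,170:350,::-1],None,fx=4,fy=4))
t=status.get_obs()['tcp_pos'];print(togo([573.6,107.8,40],256.3))
for p in [[t[0],t[1],t[2]-256.3],[573.6,107.8,72],[573.6,107.8,40]]: print(np.round(p,1),pix(f,p).round(1),((pix(f,p)-(170,130))*4).round())
E
```

```text
time_s: 13.82
tcp_pos: [573.7, 108.6, 344.7]
tool_rot: [[0.93, 0.367, -0.0], [0.367, -0.93, -0.0], [-0.0, 0.0, -1.0]]
wrist_force: [0.3, -0.0, -0.7]
width: 16.7
grip_force: 58.7
[-0.02, 0.02, 1.22]
[573.8 108.7  88.7] [257.1 200.1] [349. 281.]
[573.6 107.8  72. ] [258.1 194.7] [353. 259.]
[573.6 107.8  40. ] [258.2 185.1] [353. 220.]
```

View pics/w3.png

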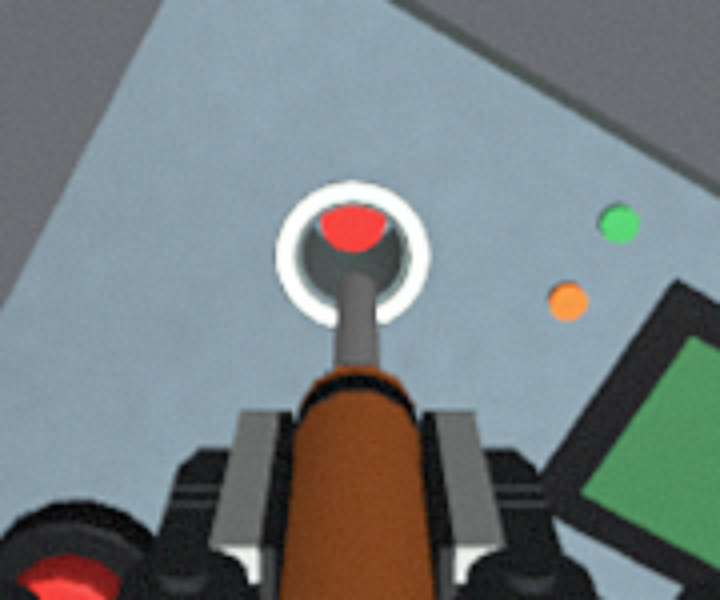

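The rim is centred at (353,255) in the crop and the tip is at (357,283). That puts the tip about 1–2 mm off centre, within the 7 mm clearance, so I'll go straight down.

```bash
python3 -m handwheel '[[[0,-0.02,0.2],0,1],[[0,-0.02,0.4],0,1],[[0,-0.02,0.6],0,1],[[0,-0.02,0.75],0,1],[[0,-0.02,0.9],0,1],[[0,-0.02,1.0],0,1],[[0,-0.02,1.1],0,1],[[0,-0.02,1.15],0,1],[[0,-0.02,1.15],0,1],[[0,-0.02,1.15],0,1]]'
python3 -m handwheel '[[[0,0,0.04],0,1],[[0,0,0.07],0,1],[[0,0,0.1],0,1],[[0,0,0.12],0,1],[[0,0,0.14],0,1],[[0,0,0.16],0,1],[[0,0,0.18],0,1],[[0,0,0.2],0,1],[[0,0,0.2],0,1],[[0,0,0.2],0,1]]'
```

```text
time_s: 14.7
tcp_pos: [573.4, 109.7, 298.9]
tool_rot: [[0.93, 0.367, 0.0], [0.367, -0.93, 0.0], [0.0, 0.0, -1.0]]
wrist_force: [0.9, 0.5, -0.7]
width: 16.8
grip_force: 58.7
time_s: 15.53
tcp_pos: [573.5, 109.7, 291.1]
tool_rot: [[0.93, 0.367, 0.001], [0.367, -0.93, 0.0], [0.001, 0.0, -1.0]]
wrist_force: [0.2, 0.2, 3.9]
width: 16.5
grip_force: 59.0
```

```bash
python3 -m handwheel '[[[0,0,0.02],0,1],[[0,0,0.04],0,1],[[0,0,0.06],0,1],[[0,0,0.08],0,1],[[0,0,0.08],0,1],[[0,0,0.08],0,1],[[0,0,0.08],0,1],[[0,0,0.08],0,1],[[0,0,0.08],0,1],[[0,0,0.08],0,1]]'
```

```text
time_s: 16.37
tcp_pos: [574.0, 109.8, 290.0]
tool_rot: [[0.93, 0.367, 0.002], [0.367, -0.93, 0.0], [0.002, 0.0, -1.0]]
wrist_force: [-2.3, -0.8, 11.9]
width: 16.3
grip_force: 60.2
```

```bash
python3 -c "
from bench import status,viewer,job_done
viewer.grab_frame('side');viewer.grab_frame('side')
o=status.get_obs();print(o['tcp_pos'],o['wrist_force'],o['grip_force'])
print(job_done())"
```

```text
[573.96016369 109.80890534 289.99610728] [-3.58976221  0.14595237 12.78782057] 60.16226291656494
the job is handed in; nothing more can be done
None
```

I pressed yellow, blue and green in order and handed the job in at about 16.5 s, with the gripped stylus bottoming the reset button at about 12 N and the red key, can, bearing and hammer left alone; no verdict came back.

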